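# Bring the tyre valve round to the inflator

### The job

The flat tyre on this small wheel is about to be pumped up: with a fingertip, gently push one of the spokes round until the tyre valve is on the side next to the inflator, squarely in line with it, and leave the wheel standing still there with your hand clear. Do not pinch or lift the wheel, do not press on the valve or on the tyre (its bead is only half seated), and leave the inflator and everything else on the shelf where they stand.

Things in the scene. Friction and masses are not known exactly. Their poses are not given: they have to be found in the camera images.
- wheel: Grey plastic child's 12-inch bicycle wheel lying flat, turns both ways about its upright axle without stops. Origin: hub centre, on the axis, mid-plane, 110 mm above the shelf. z up; x points from the hub to the valve, so yaw is the valve's bearing. About 0.85 kg with tyre; stiff new grease (0.12 N m, about 2 N at a spoke): it stays where left. The axle stands loosely in a post and would lift out
- spoke (a point): One of five straight radial spokes, the first counter-clockwise from the valve (seen from above); point at mid-length, 60 mm from the axis, mid-height. Spokes lie 36, 108, 180, 252, 324 degrees counter-clockwise from the valve; each 18 mm wide, 22 mm thick (99 to 121 mm above the shelf), with feet 27 mm wide out to radius 37 mm. The gaps between them are open to below
- axle_end (a point): Top end of the axle, 44 mm above the wheel's mid-plane. The hub is 50 mm across (28 mm at its ends) and 72 mm tall; the rim has inner radius 86 mm, outer 104 mm, 32 mm thick. Below the wheel stands the post: a steel pipe 27 mm across, 68 mm tall, on a flange 90 mm across and up to 10 mm high, screwed to the shelf under the axle
- tyre: Black rubber tyre on the wheel, 299 mm outside diameter, 205 mm inside, 47 mm thick: its top is 134 mm above the shelf. Flat and only half seated: not to be pressed on. Origin and axes as the wheel's
- valve: Tyre valve in the rim, halfway between two spokes: a black rubber stem 11 mm thick with a brass end, pointing from the rim straight inward to the hub, 35 mm long (from radius 87 to radius 52 mm), at the wheel's mid-plane height. Origin: where it leaves the rim, 87 mm from the wheel's axis; x points outward, away from the hub
- inflator: Cordless tyre inflator standing upright beside the wheel, outside the tyre: a black and grey box with rounded edges, 66 x 76 mm, 160 mm tall, with a small brass outlet on top (164 mm). Origin: centre of its underside; z up. 0.75 kg, loose. It stands 205 to 280 mm from the wheel's axis, on the left, the right or the far side, turned any way
- jar: Small closed clear jar of steel valve caps with a steel lid, 60 mm across, 64 mm tall, loose. Origin: centre of its underside. Bystander
- grip: Green handlebar grip standing on its flange, 46 mm across at the foot, 35 mm above, 122 mm tall, loose. Origin: centre of its underside. Bystander
- pedal_wrench: Flat chrome pedal wrench lying on the shelf, 303 mm long, 34 mm wide, 10 mm thick, loose. Origin: on the shelf near its middle; x along the wrench to its jaws. Bystander
- tyre_levers: Two orange plastic tyre levers clipped one on the other, lying on the shelf, 128 mm long, 22 mm wide, 18 mm high, loose. Origin: on the shelf near the middle; x lengthwise. Bystander
There are look-alikes about, which are no part of the job. There is more than one size of the inflator; the job needs the larger.

How it is judged:
On the way:
1. a fingertip pushes the wheel round (contact force between the fingers and wheel above 0.3 N and angular speed of wheel above 0.05 rad/s), for 0.05 s.
At the end, for the whole second after the job is handed in: the line from the hub out through the valve passes within 37 mm of the inflator's centre (8 to 10 degrees either way); the wheel is at rest (under 0.05 rad/s) and still seated on its post (within 8 mm); the inflator stands upright where it stood (within 15 mm) (y of inflator in the frame of wheel between -0.037 and 0.037 m and x of inflator in the frame of wheel above 0.1 m and angular speed of wheel below 0.05 rad/s and distance of wheel from where it was at the start of the episode below 0.008 m and distance of inflator from where it was at the start of the episode below 0.015 m and angle between inflator's own z axis and vertical below 0.1 rad); the robot touches nothing.
It fails at once if the wheel is lifted or dragged (over 8 mm) (distance of wheel from where it was at the start of the episode above 0.008 m).
It fails at once if the wheel is pinched or shoved hard (over 25 N of finger force on it) (contact force between the fingers and wheel above 25 N).
It fails at once if the valve or the half seated tyre is pressed on (over 3 N) (contact force between any of the fingers, the arm and valve above 3 N or contact force between any of the fingers, the arm and tyre above 3 N).
It fails at once if the inflator is pushed, lifted or knocked over (distance of inflator from where it was at the start of the episode above 0.015 m or angle between inflator's own z axis and vertical above 0.25 rad).
It fails at once if the jar, the grip, the wrench or the tyre levers are moved more than 20 mm or lifted (distance of any of jar, grip, pedal_wrench, tyre_levers from where it was at the start of the episode above 0.02 m).
It also fails if it takes over 58 s, if anything falls off the work surface, if the arm or the gripper's body presses on something with over 40 N, if the wrist force passes 120 N, or if a joint passes its speed limit or range.

### The arm

A 6-joint arm with a two-finger parallel gripper is mounted at the origin on the work surface. World frame = base frame: x ahead of the robot, y to its left, z up, the work surface at z = 0. Lengths are in m, angles in rad, forces in N, time in s.
With the tool pointing down it reaches from about 0.35 to 0.775 m from the base axis. Payload 5.5 kg.
Tool frame: the origin (TCP) lies on the centre line of the jaws, within the pads' length; the fingertips stand 11 mm ahead of it and the grasp point (between the pads) lies 8 mm behind it; z points along the fingers, y is the line along which they close (so a half turn about z gives the same grasp; the last joint's range is limited). The gripper opens to 85 mm and grips with 20 to 120 N. Pads are 22 mm wide; open, the fingers measure 114 mm over their backs; the gripper's body (76 mm by 85 mm) begins 54 mm behind the grasp point. The pads swing forward as they close: fully open they stand 13 mm farther back than shut.
Start: joints at [1.062, 0.313, 0.046, 1.304, 0, 1.431], TCP at [0.207, 0.536, 0.242] pointing down, gripper open.
Joint ranges: [-2.76, 2.76], [-0.86, 1.69], [-1.03, 1.26], [-2.2, 2.34], [-1.47, 1.5], [-3.14, 3.14]. Speed limits (rad/s): [2.57, 2.57, 3.14, 3.14, 3.14, 3.14].

### API

Orientations are given as a unit quaternion [w, x, y, z].
In Python, from workcell import env, viewer, order, models gives the robot as it stands.
- The arm moves only by the tool drive_tool, never from a script. Its argument "series" is a list that holds one entry, the list of rows, each a list of 6 numbers: the shift along the tool's x, y, z each as a share of 120 mm, from -1 to 1, then the turn, a rotation vector about the tool's x, y, z each as a share of 180 degrees, from -1 to 1. A call has 1 to 20 rows; each row shifts and turns the commanded pose from where the row before left it, along the tool's axes as they then stand; what a row does not reach is not made up. A row lasts 1/8 s, in which the tool goes at most 62.5 mm and 10.7 degrees, less where a joint would pass 70% of its speed; a pose out of reach is approached as far as the arm can. A call with a number of a shift or a turn outside -1 to 1 is refused whole. A call with a gripper value outside its range is refused whole. "jaw" is the opening, from -1 (shut) to 1 (fully open), set as the call begins (left out, the last holds). The fingers move at their own pace and stop on an object; "grip_force" is the grip in N (left out, the last holds). Time passes only in rows, so rows that do not move let the fingers close. It gives the time, the measured TCP pose, the force, the opening and the grip force at its end, in the units of the state.
- env.get_state(): the state, without advancing time (a new reading comes with each control period).
- viewer.read_camera(name): name is "scene" or "top"; returns the picture (400x640x3 uint8, red, green, blue); there is no depth.
- viewer.camera_info(name): a dict with "intrinsics" (3x3 intrinsics, pixels), "R" (3x3) and "t" (3): a world point X has camera coordinates R X + t. Camera axes: x right, y down, z forward; pixel columns grow to the right and rows downward; lengths in m; the calibration is good to about 2 mm. A picture is of the moment at which its call begins. camera_info takes no time and is no camera call.
- order.hand_in(): hands the job in; it is judged then, once.
Trained networks look in the newest picture that a camera, given by its name, has taken for a name from the list of things; names that differ only in an ending like _2 or _b are one class to them, and where a whole thing is asked for, a point or a joint stands for the part that bears it (a point fixed in the world has none). Each returns a list of dicts, best first, with "score" (0 to 1); they miss things now and then, are a little off and sometimes report something else, mostly with a low value. They report only what shows in the picture. A call takes as long as a camera call. They do not tell look-alikes from the thing itself.
- models.silhouettes(label, camera): "region" (400x640 bool, what is visible of it) and "location" ([column, row] in pixels, amid what is visible of it).
The state is a dict: "clock": time; "joint_pos": joint angles; "qvel": joint speeds; "tau": joint torques, N m; "tcp_pos": TCP position; "orientation": TCP orientation; "wrist_force": force on the tool from outside, world axes, zero at the start; "ft_torque": the same for the moment, N m; "finger_gap": finger opening in m; "grip_force": force on a finger pad.
Only numpy, scipy, OpenCV 4.12 (cv2) and the standard library are available. Lean on these libraries where they do the work, as an engineer would, in place of code of your own. Each camera call takes 0.05 s, during which the arm holds its last target. There are 200 camera calls.

## Working session

There is one attempt and no reset: what is moved stays moved. The work goes in short steps, Python scripts to look and compute and a tool call to move; the robot and the scene stay as the last step left them, time stands still between calls to the robot, and variables do not carry over. Pictures are saved under pics/ and viewed, at most 10 in all, crops included, and the job is handed in when it is done.

Besides the shell and the picture viewer there is one more tool, called after "Call:" as name(argument=value, ...) on one line, values as JSON. drive_tool: Moves the arm, as the interface text tells. Its arguments: {"type":"object","properties":{"series":{"type":"array"},"jaw":{"type":"number"},"grip_force":{"type":"number"}},"required":["series"]}

```bash
mkdir -p pics; cat > h.py <<'E'
from workcell import env, viewer, order, models
import numpy as np, cv2
def ray(cam,px,z):
    c=viewer.camera_info(cam);K=np.array(c["intrinsics"]);R=np.array(c["R"]);t=np.array(c["t"])
    o=-R.T@t; d=R.T@np.linalg.inv(K)@np.array([px[0],px[1],1.])
    return o+d*(z-o[2])/d[2]
def proj(cam,X):
    c=viewer.camera_info(cam);K=np.array(c["intrinsics"]);R=np.array(c["R"]);t=np.array(c["t"])
    p=K@(R@np.array(X)+t);return p[:2]/p[2]
E
python3 - <<'E'
from h import *
for c in("scene","top"):
    im=viewer.read_camera(c); cv2.imwrite(f"pics/{c}0.png",im[:,:,::-1])
    ci=viewer.camera_info(c); print(c,(-np.array(ci["R"]).T@np.array(ci["t"])).round(3))
    for l in("wheel","valve","axle_end","inflator","spoke","jar","grip","pedal_wrench","tyre_levers"):
        print(l,[(round(d["score"],2),np.round(d["location"]).tolist(),int(d["region"].sum())) for d in models.silhouettes(l,c)][:5])
print(env.get_state())
E
```

```text
scene [ 1.222 -0.137  0.745]
wheel [(0.63, [328.0, 205.0], 6710)]
valve []
axle_end [(0.8, [327.0, 210.0], 7255), (0.74, [324.0, 208.0], 6915)]
inflator [(0.83, [421.0, 215.0], 1806), (0.58, [327.0, 212.0], 6923), (0.56, [437.0, 264.0], 1215)]
spoke [(0.57, [326.0, 208.0], 6917)]
jar []
grip [(0.58, [249.0, 244.0], 635), (0.52, [369.0, 287.0], 766)]
pedal_wrench [(0.69, [176.0, 200.0], 646)]
tyre_levers [(0.41, [401.0, 166.0], 76)]
top [ 4.030e-01 -1.000e-03  1.154e+00]
wheel [(0.86, [315.0, 191.0], 7442), (0.67, [299.0, 125.0], 449), (0.52, [452.0, 279.0], 973)]
valve [(0.52, [309.0, 217.0], 49)]
axle_end [(0.79, [309.0, 195.0], 7882), (0.58, [224.0, 172.0], 1050)]
inflator [(0.97, [235.0, 124.0], 597), (0.91, [224.0, 172.0], 1089)]
spoke [(0.75, [312.0, 195.0], 7785), (0.37, [309.0, 196.0], 7426)]
jar [(0.66, [298.0, 125.0], 383), (0.54, [311.0, 193.0], 7957)]
grip [(0.7, [388.0, 180.0], 287)]
pedal_wrench [(0.88, [455.0, 279.0], 886)]
tyre_levers [(0.66, [200.0, 285.0], 318)]
{'clock': 1.0, 'joint_pos': array([ 1.06241586e+00,  3.13236863e-01,  4.61173840e-02,  1.30360272e+00,
       -8.84857007e-06,  1.43123147e+00]), 'qvel': array([ 0.00206345, -0.00123608,  0.00217959,  0.00048694, -0.0013274 ,
       -0.00048536]), 'tau': array([ 7.54261164e-04, -4.80474544e+01,  2.98818076e+01,  1.18262474e-04,
       -1.79298459e-04, -2.97095404e-06]), 'tcp_pos': array([0.20730936, 0.53637833, 0.24230931]), 'orientation': array([1.59927594e-05, 1.83364410e-01, 9.83045010e-01, 3.37270527e-05]), 'wrist_force': array([0.40588092, 1.30856896, 0.39148021]), 'ft_torque': array([-0.03699966, -0.02447055,  0.02136327]), 'grip_force': 0.0, 'finger_gap': 0.0854541985548385}
```

```bash
python3 - <<'E'
import cv2
a=cv2.imread("pics/top0.png");b=cv2.imread("pics/scene0.png")
cv2.imwrite("pics/topcrop.png",cv2.resize(a[80:320,160:480],None,fx=2.5,fy=2.5,interpolation=2))
cv2.imwrite("pics/scrop.png",cv2.resize(b[100:340,140:460],None,fx=2.5,fy=2.5,interpolation=2))
E
```

```text
(no output)
```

View pics/topcrop.png

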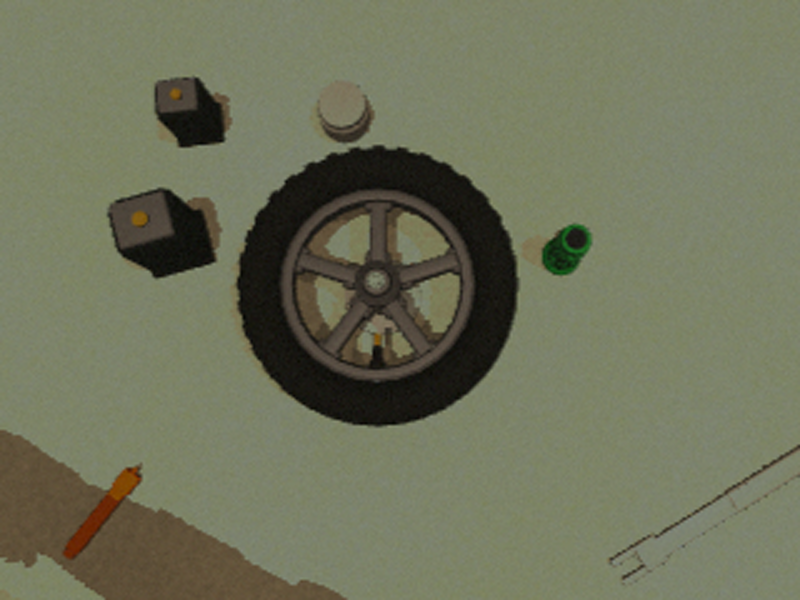

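View pics/scrop.png

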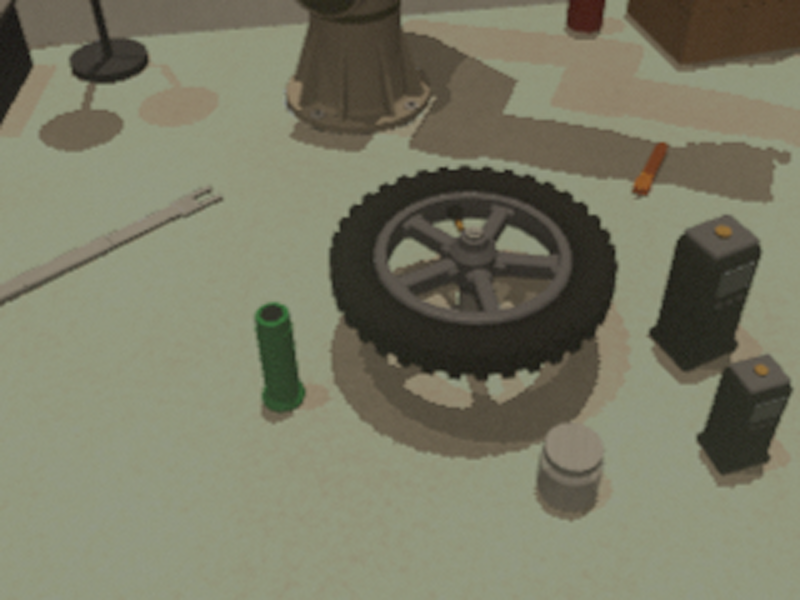

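Top view: the candidates for the inflator are the box at (216,168) and the smaller box at (230,118). The larger one stands left of the wheel. Axle end is at (311,192), and the valve points down the image (brass (311,216)). I'll measure these and check the choice in a close crop.

```bash
python3 - <<'E'
from h import *
im=cv2.imread("pics/top0.png")
cv2.imwrite("pics/inf.png",cv2.resize(im[105:235,195:375],None,fx=4,fy=4,interpolation=2))
ax=ray("top",(310.8,192.4),.154);big=ray("top",(215.6,167.6),.164);sm=ray("top",(230.4,117.6),.12)
print("axle",ax,"big",big,"small",sm)
# scene consistency
print("scene axle",ray("scene",(140+474/2.5,100+234/2.5),.154)," big",ray("scene",(140+723/2.5,100+232/2.5),.164),"small if 164",ray("scene",(140+762/2.5,100+370/2.5),.164),ray("scene",(140+762/2.5,100+370/2.5),.12))
for n,p,z in(("vbrass",(311.2,216),.11),("vbase",(311.2,226),.11)):
    v=ray("top",p,z);d=v-ax;print(n,v,np.hypot(*d[:2]),np.degrees(np.arctan2(d[1],d[0])))
d=big-ax;print("infl dist",np.hypot(*d[:2]),np.degrees(np.arctan2(d[1],d[0])))
# top quad width of boxes
for c in [((115,207),(165,190)),((165,190),(172,232)),((155,82),(194,77)),((194,77),(197,108))]:
    a,b=[ray("top",(160+p[0]/2.5,80+p[1]/2.5),.16) for p in c];print("edge",np.linalg.norm(a-b))
# rim fit: inner silhouette
for X in [(ax[0],ax[1],.11)]: print(proj("top",X))
E
```

```text
axle [0.53029389 0.0477662  0.154     ] big [0.5910063  0.29282447 0.164     ] small [0.73759869 0.27108151 0.12      ]
scene axle [0.54233271 0.05050756 0.154     ]  big [0.59712753 0.29397206 0.164     ] small if 164 [0.77423797 0.24675891 0.164     ] [0.74039407 0.2758004  0.12      ]
vbrass [0.4725747 0.0479246 0.11     ] 0.05771940878115733 179.8427582704917
vbase [0.44599511 0.04754529 0.11      ] 0.084299073169897 -179.8498546956789
infl dist 0.2524669361209989 76.08532408256542
edge 0.05434829081300446
edge 0.04484583834920093
edge 0.04118737246791003
edge 0.033610727020448636
[311.56650465 194.47627024]
```

View pics/inf.png

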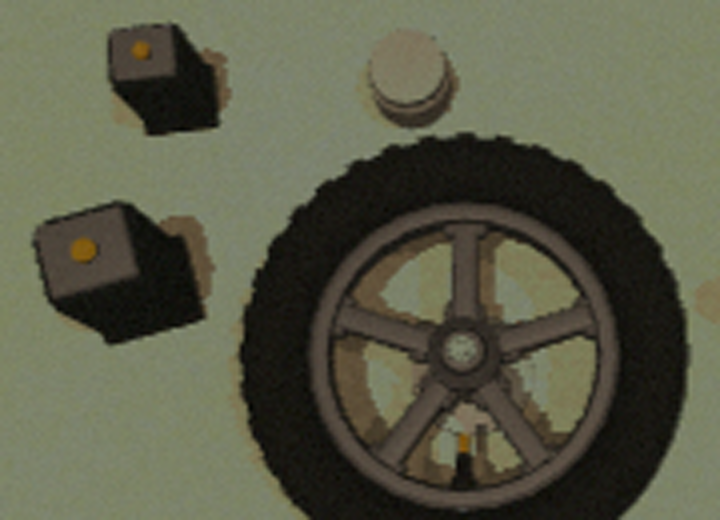

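The close crop confirms the larger box (tops at about (218,168)), and both cameras agree on its 164 mm height. The axle is at (0.531, 0.048). The valve's bearing is 180° and the inflator's is 76°, so I turn the wheel about 104° clockwise. To do that I'll push the far spoke (bearing 0°) from its left side, entering the gap at bearing 36°.

Call:
drive_tool(series=[[[-0.304,-0.171,0,0,0,0],[-0.304,-0.171,0,0,0,0],[-0.304,-0.171,0,0,0,0],[-0.304,-0.171,0,0,0,0],[-0.304,-0.171,0,0,0,0],[-0.304,-0.171,0,0,0,0],[-0.304,-0.171,0,0,0,0],[-0.304,-0.171,0,0,0,0],[-0.304,-0.171,0,0,0,0],[-0.304,-0.171,0,0,0,0],[-0.304,-0.171,0,0,0,0],[-0.304,-0.171,0,0,0,0],[-0.304,-0.171,0,0,0,0],[-0.304,-0.171,0,0,0,0],[0,0,0,0,0,-0.053],[0,0,0,0,0,-0.053],[0,0,0,0,0,-0.053],[0,0,0,0,0,-0.053],[0,0,0,0,0,-0.053],[0,0,0,0,0,-0.053]]], jaw=-1, grip_force=40)

```text
clock: 3.5
tcp_pos: [0.5801, 0.0843, 0.2423]
orientation: [0.0, -0.313, 0.95, 0.0]
wrist_force: [-0.4, -0.6, 1.2]
finger_gap: 0.0
grip_force: 0.0
```

Call:
drive_tool(series=[[[0,0,0.25,0,0,0],[0,0,0.25,0,0,0],[0,0,0.1,0,0,0],[0,0,0,0,0,0]]])

```text
clock: 4.0
tcp_pos: [0.5796, 0.0843, 0.1698]
orientation: [-0.001, -0.31, 0.951, 0.0]
wrist_force: [-0.0, 0.2, 0.5]
finger_gap: -0.0005
grip_force: 0.0
```

```bash
python3 - <<'E'
from h import *
a=viewer.read_camera("top")[:,:,::-1][130:260,220:400];b=viewer.read_camera("scene")[:,:,::-1][130:260,240:420]
cv2.imwrite("pics/d.png",cv2.resize(np.vstack([a,b]),None,fx=2.3,fy=2.3,interpolation=2))
E
```

```text
(no output)
```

View pics/d.png

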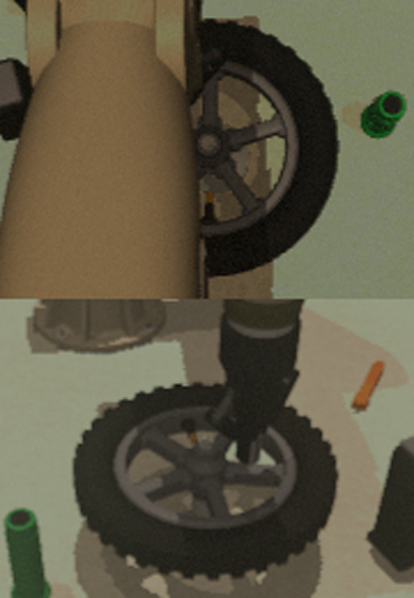

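The picture shows the closed fingertips over the gap left of the far spoke, at about (345,324) in the full scene picture. The way down is clear.

Call:
drive_tool(series=[[[0,0,0.15,0,0,0],[0,0,0.15,0,0,0],[0,0,0.1,0,0,0],[0,0,0.07,0,0,0],[0,0,0.04,0,0,0],[0,0,0,0,0,0]]])

```text
clock: 4.85
tcp_pos: [0.5801, 0.0843, 0.1091]
orientation: [0.0, -0.31, 0.951, 0.0]
wrist_force: [-0.3, 0.1, -1.0]
finger_gap: 0.0002
grip_force: 0.0
```

Call:
drive_tool(series=[[[0.0003,-0.018,0,0,0,0.0111],[0.0003,-0.018,0,0,0,0.0111],[0.0003,-0.018,0,0,0,0.0111],[0.0003,-0.018,0,0,0,0.0111],[0.0003,-0.018,0,0,0,0.0111],[0.0003,-0.018,0,0,0,0.0111],[0.0003,-0.018,0,0,0,0.0111],[0.0003,-0.018,0,0,0,0.0111],[0.0003,-0.018,0,0,0,0.0111],[0.0003,-0.018,0,0,0,0.0111],[0.0007,-0.027,0,0,0,0.0167],[0.0007,-0.027,0,0,0,0.0167],[0.0007,-0.027,0,0,0,0.0167],[0.0012,-0.036,0,0,0,0.0222],[0.0012,-0.036,0,0,0,0.0222],[0.0012,-0.036,0,0,0,0.0222],[0.0012,-0.036,0,0,0,0.0222]]])

```text
clock: 6.98
tcp_pos: [0.5916, 0.0381, 0.1091]
orientation: [0.0, 0.079, 0.997, 0.0]
wrist_force: [0.1, 1.7, -0.6]
finger_gap: 0.0002
grip_force: 1.1
```

```bash
cat > chk.py <<'E'
from h import *
p=env.get_state()["tcp_pos"];q=env.get_state()["orientation"];d=p[:2]-[.531,.048]
print("r",np.hypot(*d),"theta",np.degrees(np.arctan2(d[1],d[0])),"x brg",np.degrees(np.arctan2(2*q[1]*q[2],2*q[1]**2-1)),env.get_state()["joint_pos"].round(2))
E
python3 chk.py
```

```text
r 0.06137598226124231 theta -9.254908783984813 x brg 170.92965413286257 [-0.07  0.42 -0.14  1.02  0.    0.09]
```

Contact is made at about 1.7 N, in the right place. I'll carry on round.

Call:
drive_tool(series=[[[0.0012,-0.036,0,0,0,0.0222],[0.0012,-0.036,0,0,0,0.0222],[0.0012,-0.036,0,0,0,0.0222],[0.0012,-0.036,0,0,0,0.0222],[0.0012,-0.036,0,0,0,0.0222],[0.0012,-0.036,0,0,0,0.0222],[0.0012,-0.036,0,0,0,0.0222],[0.0012,-0.036,0,0,0,0.0222],[0.0012,-0.036,0,0,0,0.0222],[0.0012,-0.036,0,0,0,0.0222],[0.0012,-0.036,0,0,0,0.0222],[0.0012,-0.036,0,0,0,0.0222],[0.0012,-0.036,0,0,0,0.0222],[0.0012,-0.036,0,0,0,0.0222],[0.0003,-0.018,0,0,0,0.0111],[0.0003,-0.018,0,0,0,0.0111],[0,0,0,0,0,0]]])

```text
clock: 9.1
tcp_pos: [0.5527, -0.0104, 0.1093]
orientation: [0.0, 0.565, 0.825, -0.0]
wrist_force: [1.4, -0.5, 2.5]
finger_gap: 0.0001
grip_force: 0.7
```

```bash
python3 chk.py; python3 - <<'E'
from h import *
a=viewer.read_camera("top")[:,:,::-1][110:270,190:400];b=viewer.read_camera("scene")[:,:,::-1][120:280,240:450]
cv2.imwrite("pics/e.png",cv2.resize(np.vstack([a,b]),None,fx=1.87,fy=1.87,interpolation=2))
E
```

```text
r 0.062332079067488944 theta -69.59280655871748 x brg 111.16624151351607 [-0.16  0.35 -0.25  0.98 -0.    1.04]
```

View pics/e.png

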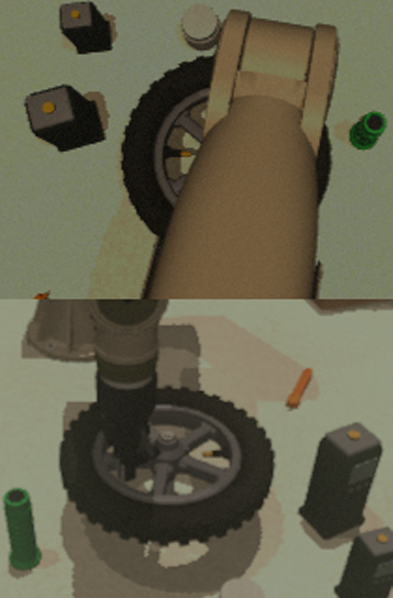

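```bash
cat > v.py <<'E'
from h import *
im=viewer.read_camera("top")
hsv=cv2.cvtColor(im,cv2.COLOR_RGB2HSV); m=cv2.inRange(hsv,(10,110,70),(30,255,255))
n,_,st,c=cv2.connectedComponentsWithStats(m)
for i in range(1,n):
    if st[i,4]<3: continue
    v=ray("top",c[i],.11)[:2]-[.531,.048]
    if np.hypot(*v)<.1: print("brass",c[i],st[i,4],np.hypot(*v),np.degrees(np.arctan2(v[1],v[0])))
for d in models.silhouettes("valve","top"):
    v=ray("top",d["location"],.11)[:2]-[.531,.048]; print(d["score"],d["location"],np.hypot(*v),np.degrees(np.arctan2(v[1],v[0])))
E
python3 v.py
```

```text
brass [300.5 166. ] 4 0.08243084007473933 21.913099302648394
brass [295.  170.2] 5 0.07917514359113845 35.00385161076184
brass [289. 192.] 15 0.060661168431637456 84.86192233389195
brass [283.         204.33333333] 3 0.08078985981053813 110.23649477286153
0.54 [283.0, 190.0] 0.07739845884655817 82.05509935010053
```

The valve is at bearing ~84°, so about 8° more.

Call:
drive_tool(series=[[[0.0003,-0.018,0,0,0,0.0111],[0.0003,-0.018,0,0,0,0.0111],[0.0003,-0.018,0,0,0,0.0111],[0.0003,-0.018,0,0,0,0.0111],[0,0,0,0,0,0]]])

```text
clock: 9.93
tcp_pos: [0.5437, -0.0125, 0.109]
orientation: [-0.0, 0.621, 0.784, -0.0]
wrist_force: [0.3, -0.3, 0.6]
finger_gap: -0.0003
grip_force: 0.5
```

```bash
python3 chk.py;python3 v.py
```

```text
r 0.061861165754594084 theta -78.11348386144748 x brg 103.16457245480841 [-0.17  0.33 -0.27  0.97  0.    1.17]
brass [301.         175.16666667] 6 0.059025880809727385 29.40819816340465
brass [295.66666667 187.66666667] 3 0.04611017025643385 67.93892281635327
brass [289.66666667 189.06666667] 15 0.06029174180707399 77.17392298628089
brass [280.25 192.75] 4 0.08394093706210605 87.81974341126426
0.62 [282.9, 186.4] 0.07980451887279483 75.15233861618967
```

Valve now at 75–77°, against a target of 76°. I'll back the finger off the spoke by 8 mm, then raise it.

Call:
drive_tool(series=[[[0,0.03,0,0,0,0],[0,0.04,0,0,0,0],[0,0,0,0,0,0],[0,0,-0.1,0,0,0],[0,0,-0.2,0,0,0],[0,0,-0.3,0,0,0],[0,0,-0.3,0,0,0],[0,0,-0.3,0,0,0],[0,-0.3,0,0,0,0],[0.0,-0.4,0,0,0,0],[0,-0.4,0,0,0,0],[0,-0.3,0,0,0,0],[0,0,0,0,0,0]]])

```text
clock: 11.65
tcp_pos: [0.3869, -0.0491, 0.2542]
orientation: [0.0, 0.622, 0.783, 0.0]
wrist_force: [-0.1, -0.6, 0.8]
finger_gap: 0.0002
grip_force: 0.0
```

```bash
python3 v.py; python3 - <<'E'
from h import *
a=viewer.read_camera("top")[:,:,::-1][100:280,180:410]
cv2.imwrite("pics/f.png",cv2.resize(a,None,fx=3.3,fy=3.3,interpolation=2))
E
```

```text
brass [289.65 188.35] 20 0.060833295365129054 75.409266638711
brass [280.33333333 198.        ] 3 0.08405264008631703 97.50209179221376
brass [287.5 213.5] 4 0.08211795139978892 129.6321766253962
brass [321.33333333 222.33333333] 3 0.07979776942495058 -160.0347095387872
0.71 [387.7, 183.0] 0.2063364366670683 -81.04696788571181
```

View pics/f.png

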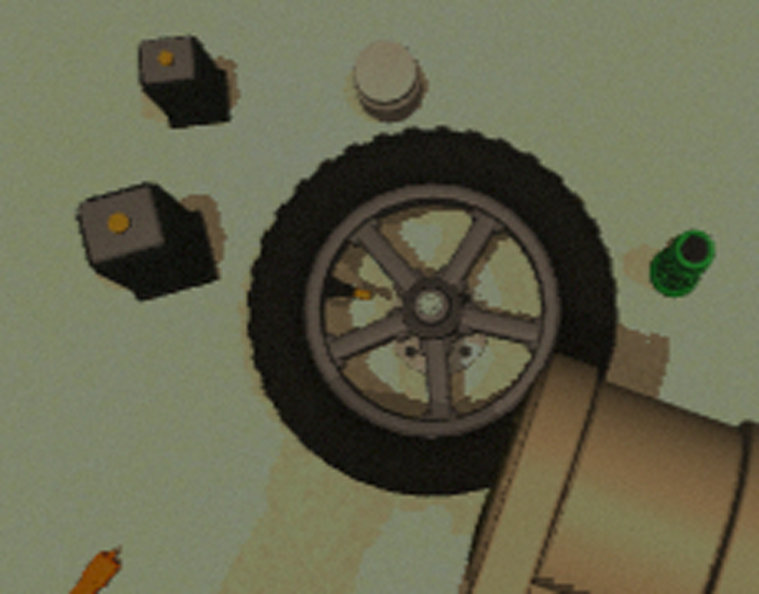

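The picture shows the valve (brass at (290,188)) pointing at the large inflator, at about 75–77°. The bystanders are in place and the hand is clear at z 0.25.

```bash
python3 -c "
from h import *
print(order.hand_in())"
```

```text
the job is handed in; nothing more can be done
None
```

I turned the wheel about 104° clockwise with a closed fingertip on one spoke. The valve's bearing now measures 75–77°, against 76° for the larger inflator. The hand is clear, nothing else moved in the final picture, and the job is handed in; no verdict came back.

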